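Unlock the strongbox and hold the key turned

ROBOT

A 6-joint arm with a two-finger parallel gripper is mounted at the origin on a cart in front of the work surface, level with it; the furniture and walls round the work are solid. World frame = base frame: x ahead of the robot, y to its left, z up, the work surface at z = 0. Lengths are in m, angles in rad, forces in N, time in s.
With the tool pointing down it reaches from about 0.375 to 0.9 m from the base axis. Payload 3.1 kg.
Tool frame: the origin (TCP) lies midway between the tips of the shut fingers; the grasp point (between the pads) lies 19 mm behind it; z points along the fingers, y is the line along which they close (so a half turn about z gives the same grasp; the last joint's range is limited). The gripper opens to 85 mm and grips with 20 to 120 N. Pads are 22 mm wide; open, the fingers measure 114 mm over their backs; the gripper's body (76 mm by 85 mm) begins 54 mm behind the grasp point. The pads swing forward as they close: fully open they stand 13 mm farther back than shut.
Start: joints at [-1.381, 0.527, 1.433, -0, 1.181, -0.178], TCP at [0.225, -0.583, 0.231] pointing down, gripper open.
Joint ranges: [-3.08, 3.08], [-0.75, 2.2], [0.22, 2.44], [-1.43, 4.57], [0, 2.65], [-2.85, 2.85]. Speed limits (rad/s): [2.79, 2.79, 3.14, 3.14, 3.14, 3.14].

INTERFACE

Orientations are given as a unit quaternion [x, y, z, w].
In Python, from station import manip gives the robot as it stands.
- The arm moves only by the tool step_arm, never from a script. Its argument "targets" is text: rows parted by semicolons, each of 4 numbers parted by spaces: the shift along the tool's x, y, z in mm, then the turn about the tool's z in degrees. A call has 1 to 12 rows; each row is the pose to reach, as a shift and turn from the pose commanded when the call began, along the tool's axes at that moment; what a row does not reach only later rows make up. A row lasts 1/10 s, in which the tool goes at most 50 mm and 8.59 degrees, less where a joint would pass 70% of its speed; a pose out of reach is approached as far as the arm can. A call with a gripper value outside its range is refused whole. "gripper" is the closure, from 0 (fully open) to 1 (shut), set as the call begins (left out, the last holds). The fingers move at their own pace and stop on an object; "squeeze" is the grip in N (left out, the last holds). Time passes only in rows, so rows that repeat a pose let the fingers close. It gives the time, the measured TCP pose, the force, the opening and the grip force at its end, in the units of the state.
- manip.sense(): the state, without advancing time (a new reading comes with each control period).
- manip.snapshot(name): name is "side" or "top" or "wrist"; returns the picture (480x640x3 uint8, red, green, blue); there is no depth.
- manip.get_calibration(name): a dict with "fov_y" (degrees; the focal length in pixels is half the picture's height over the tangent of half this angle, whatever the lens; pixels are square), "cx", "cy" (the principal point, pixels), "extrinsics" (4x4, takes a point from camera to world coordinates); the wrist camera has in their place "tool_from_camera" (4x4, takes a point from camera to tool coordinates, whose origin is the TCP and whose axes are the flange's). Camera axes: x right, y down, z forward; pixel columns grow to the right and rows downward; lengths in m; the calibration is good to about 2 mm. A picture is of the moment at which its call begins: read the wrist's pose just before it. get_calibration takes no time and is no camera call.
- manip.sign_off(): hands the job in; it is judged then, once.
Trained networks look in the newest picture that a camera, given by its name, has taken for a name from the list of things; names that differ only in an ending like _2 or _b are one class to them, and where a whole thing is asked for, a point or a joint stands for the part that bears it (a point fixed in the world has none). Each returns a list of dicts, best first, with "p" (0 to 1); they miss things now and then, are a little off and sometimes report something else, mostly with a low value. They report only what shows in the picture. A call takes as long as a camera call. They do not tell look-alikes from the thing itself.
- manip.recognise(camera, query): "position" ([column, row] in pixels, amid what is visible of it).
- manip.masks_of(camera, query): "pixels" (480x640 bool, what is visible of it) and "position" ([column, row] in pixels, amid what is visible of it).
- manip.mark_of(camera, query): "position" ([column, row] in pixels: a listed point, or the origin of a listed thing).
The state is a dict: "t": time; "q": joint angles; "qd": joint speeds; "tau": joint torques, N m; "tcp_pos": TCP position; "tool_rot": TCP orientation; "force": force on the tool from outside, world axes, zero at the start; "ft_torque": the same for the moment, N m; "finger_gap": opening from 0.0 (shut) to 1.0 (fully open); "gripper_force": force on a finger pad.
Only numpy, scipy, OpenCV 4.12 (cv2) and the standard library are available. Lean on these libraries where they do the work, as an engineer would, in place of code of your own. Each camera call takes 0.05 s, during which the arm holds its last target. There are 200 camera calls.

TASK

Lift the key up and off its hook and work it fully home in the lock on top of the grey strongbox (its pins are sticky: pushed straight it jams, small twists to and fro let it slip past), then turn it a quarter turn clockwise as seen from above. The latch is sprung, so keep hold: finish with the key still gripped and held turned, and leave the tea tin, the salt mill and the spice jar round about alone.

Things in the scene. Friction and masses are not known exactly. Their poses are not given: they have to be found in the camera images.
- safe_key: Double-bitted steel safe key, 90 mm long, about 60 g, hanging blade down. Origin at the blade's lower end; z up the shank to the bow, y along the width of blade and bow. Blade 16 mm wide (y), 5 thick (x), z 0 to 16; its lowest 5 mm taper to 6 wide. Round shank 6 mm thick, z 16 to 46, collar 11 mm wide at z 42 to 46.
- key_bow (a point): Point in the key's black bow (head), on its axis, 66 mm above the key's origin. Bow: key z 46 to 90, 28 mm wide (y), 12 thick (x), with a hole 14 mm wide through it along x at z 64 to 84; the bar above the hole rests on the hook. Grip it from above by its two narrow sides, 28 mm apart along y, flat against the pads.
- key_stand: Fixed key stand: wooden foot 110 x 90 x 14 mm (x -40 to +70 mm from the origin), wooden post 12 x 16 mm at x +45 to +57 mm, 122 mm high, and a flat steel hook that points along the stand's -x, roughly to the robot. Origin on the worktop below the seat of the hook.
- hook_seat (a point): Top of the hook arm where the key hangs, 118 mm above the worktop, axes as the stand. Arm 8 mm wide, 5 high, ending 15 mm out to -x in a lip 4 mm thick that rises 6 mm above it. The key's y lies along the stand's y. To take it off: lift it 10 mm (7 to 14), draw it level along the stand's -x by 30 mm or more, then raise it.
- strongbox: Fixed grey steel strongbox 146 x 186 mm, lid top 50 mm above the worktop; on it a steel lock case 50 x 50 mm, up to 82 mm above the worktop, with a brass funnel rim 4 mm higher round the key slot. A bolt runs from the case to a keeper at the box's -x edge. Origin on the worktop below the lock axis.
- lock_mouth (a point): Centre of the key slot at the plate's top, z up, axes as the strongbox. Slot 20 mm (y) x 7 (x), plate 5 thick; rim flares at 45 degrees to 28 x 15 mm. Key goes straight down, either way round. Sticky pins 12 to 17 mm down jam it up to 40 N if pushed straight; twists of 0.05 rad to and fro per 1-2 mm pass with 6 N. Bottom at 23.5 mm; the key turns freely only when over 21 mm down.
- lock_core (a joint): Turn of the lock core, rad: 0 at rest (keyway along the strongbox's y), growing clockwise seen from above to the stop at 1.65. A spring of up to 0.13 N m turns it back to 0 when the key is let go. The key has about 0.12 rad of play in it.
- box_bolt (a joint): Bolt of the strongbox, m: 0 locked, drawn back 10 mm per rad of the core.
- tea_tin: Blue tea tin 64 x 90 x 62 mm high, origin under its centre; to be left alone.
- salt_mill: Clear salt mill with a white top, 44 mm wide, 90 mm high, standing alone near the front edge of the worktop, origin under its centre; to be left alone.
- spice_jar: Spice jar with a red cap, 45 mm wide, 106 mm high, the one standing alone behind the key stand (others stand at the wall), origin under its centre; to be left alone.
Things that resemble listed ones, but are neither listed nor needed, are in the scene too. What is shaped like the safe_key but brown is not meant.

How it is judged:
By the outcome, as a careful person would: the job done as asked, in the order asked, and still so for the second after the job is handed in, while the arm keeps its last pose, push and grip.
It also fails if it takes over 58 s, if anything falls off the work surface, if the arm or the gripper's body presses on something with over 40 N, if the wrist force passes 120 N, or if a joint passes its speed limit or range.

## Working session

There is one attempt and no reset: what is moved stays moved. The work goes in short steps, Python scripts to look and compute and a tool call to move; the robot and the scene stay as the last step left them, time stands still between calls to the robot, and variables do not carry over. Pictures are saved under pics/ and viewed, at most 10 in all, crops included, and the job is handed in when it is done.

Besides the shell and the picture viewer there is one more tool, called after "Call:" as name(argument=value, ...) on one line, values as JSON. step_arm: Moves the arm, as the interface text tells. Its arguments: {"type":"object","properties":{"targets":{"type":"string"},"gripper":{"type":"number"},"squeeze":{"type":"number"}},"required":["targets"]}

```bash
mkdir -p pics; ls
cat > h.py <<'E'
from station import manip as m
import numpy as np, cv2
from scipy.spatial.transform import Rotation as R
def cam(n,s=None):
    c=m.get_calibration(n); f=240/np.tan(np.radians(c['fov_y'])/2)
    if 'extrinsics' in c: T=np.array(c['extrinsics'])
    else:
        s=s or m.sense(); B=np.eye(4); B[:3,:3]=R.from_quat(s['tool_rot']).as_matrix(); B[:3,3]=s['tcp_pos']
        T=B@np.array(c['tool_from_camera'])
    return f,c['cx'],c['cy'],T
def ray(c,p):
    f,cx,cy,T=c; d=T[:3,:3]@np.array([(p[0]-cx)/f,(p[1]-cy)/f,1]); return T[:3,3],d/np.linalg.norm(d)
def atz(c,p,z):
    o,d=ray(c,p); return o+d*(z-o[2])/d[2]
def proj(c,P):
    f,cx,cy,T=c; q=T[:3,:3].T@(np.array(P)-T[:3,3]); return np.array([cx+f*q[0]/q[2],cy+f*q[1]/q[2]])
def tri(rs):
    A=0;b=0
    for o,d in rs:
        M=np.eye(3)-np.outer(d,d);A=A+M;b=b+M@o
    X=np.linalg.solve(A,b); return X,[np.linalg.norm((np.eye(3)-np.outer(d,d))@(X-o)) for o,d in rs]
def save(n,im): cv2.imwrite('pics/'+n+'.png',im[:,:,::-1])
E
python3 - <<'E'
from h import *
np.set_printoptions(precision=3,suppress=True)
for n in ['side','top']:
    im=m.snapshot(n); save(n+'0',im); c=cam(n); print(n,c[:3]); print(c[3])
    for q in ['key_bow','safe_key','hook_seat','key_stand','lock_mouth','strongbox','tea_tin','salt_mill','spice_jar']:
        print(q,[(np.round(r['position'],1).tolist(),round(r['p'],2)) for r in m.mark_of(n,q)[:4]])
E
```

```text
pics
side (np.float64(556.7434737570948), 319.5934172816514, 240.7165675007033)
[[-0.917 -0.236  0.322  0.232]
 [-0.399  0.549 -0.734  0.79 ]
 [-0.003 -0.802 -0.597  0.699]
 [ 0.     0.     0.     1.   ]]
key_bow [([326.5, 308.8], 0.56), ([342.4, 284.9], 0.54)]
safe_key [([329.8, 340.6], 0.91), ([395.4, 184.9], 0.39)]
hook_seat [([334.3, 299.5], 0.96)]
key_stand [([330.3, 354.9], 0.71)]
lock_mouth [([392.5, 185.7], 0.72)]
strongbox [([386.6, 217.8], 0.61)]
tea_tin [([282.7, 253.4], 0.75), ([330.5, 357.8], 0.35)]
salt_mill [([401.9, 297.6], 0.79), ([329.8, 309.4], 0.69)]
spice_jar [([191.5, 354.5], 0.86)]
top (np.float64(443.89537529942106), 319.6983258983246, 234.19527701895444)
[[-0.022 -0.994  0.105  0.437]
 [-0.999  0.025  0.029  0.035]
 [-0.032 -0.104 -0.994  1.022]
 [ 0.     0.     0.     1.   ]]
key_bow [([247.1, 266.6], 0.59), ([296.0, 254.9], 0.58)]
safe_key [([300.5, 258.6], 0.63), ([251.7, 269.3], 0.52)]
hook_seat [([247.1, 268.3], 0.7), ([349.6, 186.8], 0.33)]
key_stand [([255.4, 266.6], 0.86), ([247.7, 267.6], 0.42), ([215.0, 182.4], 0.27)]
lock_mouth [([449.4, 246.5], 0.89)]
strongbox [([439.8, 248.6], 0.68)]
tea_tin [([349.7, 184.6], 0.87)]
salt_mill [([334.3, 298.6], 0.54)]
spice_jar []
```

View pics/side0.png

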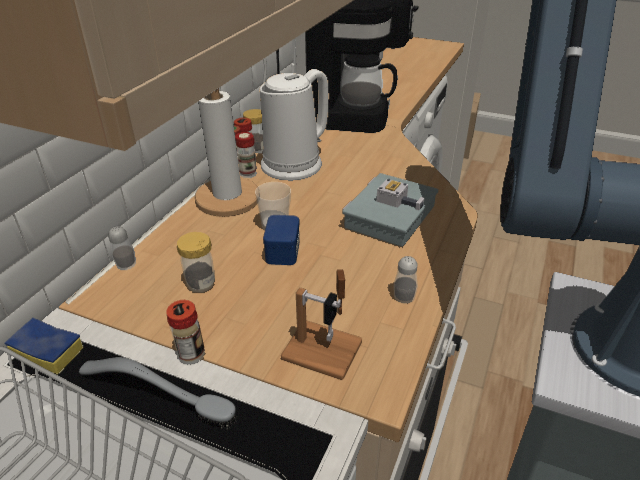

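View pics/top0.png

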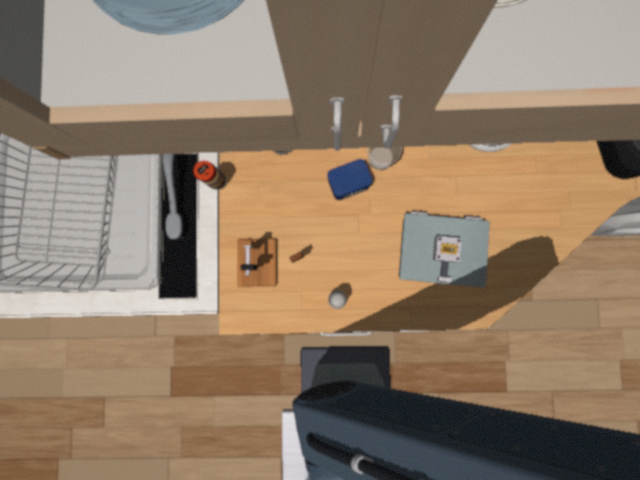

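Side view: the black key hangs on the stand's hook at (329,308). A brown look-alike is at (341,285), or (300,254) in top. The black one fits the description. I'll confirm with an enlarged crop and triangulate.

Run:
```python
from h import *
np.set_printoptions(precision=4,suppress=True)
s=cv2.imread('pics/side0.png');t=cv2.imread('pics/top0.png')
a=cv2.resize(s[255:385,270:400],(390,390),interpolation=3); b=cv2.resize(t[220:300,225:325],(400,320),interpolation=3)
a2=cv2.resize(s[165:250,335:445],(390,300)[0:2],interpolation=3)[:200*3//3]; 
c=cv2.resize(t[200:295,395:495],(390,370),interpolation=3)
W=np.zeros((600,800,3),np.uint8); W[:390,:390]=a; W[:320,400:]=b; W[395:595,:390]=a2; W[325:595,400:790]=c[:270]
cv2.imwrite('pics/crop1.png',W)
S=cam('side');T=cam('top')
def p(n,u,v): print(n,*tri([ray(S,u),ray(T,v)]))
p('bow',(326.5,308.8),(247.1,266.6)); p('brown',(342.4,284.9),(296,254.9)); p('hook',(334.3,299.5),(247.1,268.3))
p('lock',(392.5,185.7),(449.4,246.5)); p('salt',(404,290),(334.3,298.6))
print(atz(S,(330.3,354.9),0),atz(T,(255.4,266.6),0))
print(atz(T,(350,180),.06))
q=m.sense();print(q['tcp_pos'],q['tool_rot'],q['force'],q['t'])
print(m.get_calibration('wrist'))
for n in['side','top']:
  for r in m.masks_of(n,'key_stand')[:1]+m.masks_of(n,'strongbox')[:1]: print(n,r['position'],r['p'],r['pixels'].sum())
```

```text
bow [0.4717 0.2148 0.1039] [np.float64(0.0014947395113413203), np.float64(0.0014947395113413962)]
brown [0.4905 0.1142 0.0662] [np.float64(0.004103078410390265), np.float64(0.0041030784103901945)]
hook [0.4645 0.2101 0.1226] [np.float64(0.0017991042594226955), np.float64(0.0017991042594225333)]
lock [ 0.502  -0.2104  0.0817] [np.float64(0.001683175697919615), np.float64(0.0016831756979195096)]
salt [0.3969 0.0349 0.0219] [np.float64(0.0006674483207519493), np.float64(0.0006674483207520311)]
[0.4669 0.2128 0.    ] [0.4736 0.2153 0.    ]
[ 0.6572 -0.0061  0.06  ]
[ 0.2253 -0.583   0.2313] [0.983  0.1834 0.     0.    ] [0.131  0.5678 0.0175] 1.0
{'fov_y': 71.9000349920761, 'cx': 313.22314124759254, 'cy': 236.672314669492, 'tool_from_camera': array([[ 0.    , -0.9517, -0.3069,  0.0786],
       [ 1.    ,  0.0003, -0.0009,  0.0004],
       [ 0.0009, -0.3069,  0.9517, -0.142 ],
       [ 0.    ,  0.    ,  0.    ,  1.    ]])}
side [318.6, 347.5] 0.73 3526
side [390.9, 205.3] 0.75 4456
top [255.2, 261.7] 0.67 1725
top [443.0, 247.6] 0.69 5910
```

View pics/crop1.png

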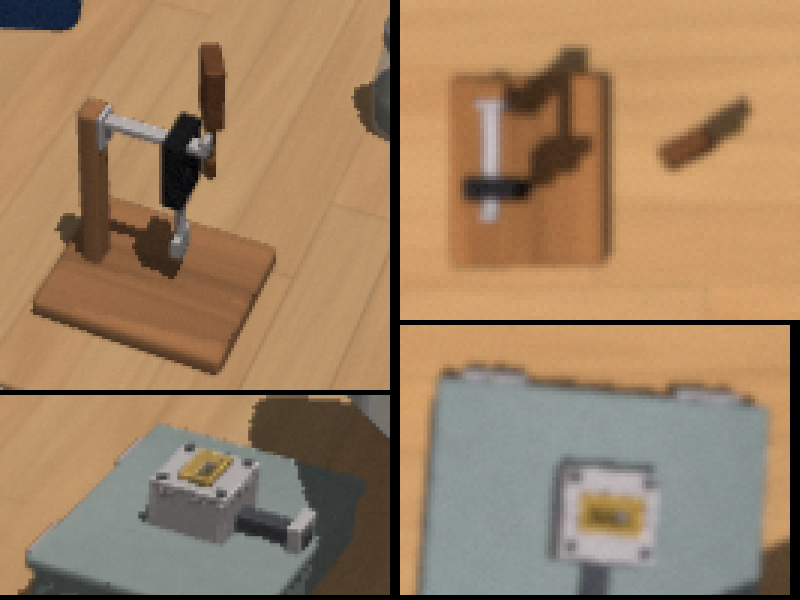

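The crop confirms it: the black key hangs on the hook at side (329,308), and the brown one stands free at about (0.49,0.11), so it isn't meant. The lock is at about (0.502,-0.210). I'll go over the lock first with the wrist yawed to about 180° (leaving joint 6 room for the clockwise turn) and look there.

Call:
step_arm(targets="391 -249 11 -100;391 -249 11 -100;391 -249 11 -100;391 -249 11 -100;391 -249 11 -100;391 -249 11 -100;391 -249 11 -100;391 -249 11 -100;391 -249 11 -100;391 -249 11 -100;391 -249 11 -100;391 -249 11 -100", gripper=0)

```text
t: 2.4
tcp_pos: [0.5009, -0.2087, 0.2204]
tool_rot: [0.488, 0.873, -0.0, 0.0]
force: [-0.5, 0.6, -0.2]
finger_gap: 0.996
gripper_force: 0.0
```

Call:
step_arm(targets="0 0 0 -59;0 0 0 -59;0 0 0 -59;0 0 0 -59;0 0 0 -59;0 0 0 -59;0 0 0 -59;0 0 0 -59")

```text
t: 3.2
tcp_pos: [0.5003, -0.2098, 0.2204]
tool_rot: [-0.001, 1.0, -0.0, 0.0]
force: [-0.1, 0.2, 0.7]
finger_gap: 1.0
gripper_force: 0.0
```

Run:
```python
from h import *
np.set_printoptions(precision=4,suppress=True)
s=m.sense();im=m.snapshot('wrist'); save('w1',im); print(s['t'],s['tcp_pos'],s['tool_rot'],s['q'])
c=cam('wrist',s)
for z,q in ((.082,'lock_mouth'),(0,'strongbox')):
  for r in m.mark_of('wrist',q)[:3]: print(q,r['position'],r['p'],atz(c,r['position'],z))
```

```text
3.2 [ 0.5003 -0.2098  0.2204] [-0.001   1.     -0.0001  0.0001] [-0.6031  0.4306  1.6523  0.      1.0584 -2.1759]
lock_mouth [318.1, 226.1] 0.82 [ 0.5023 -0.2056  0.082 ]
strongbox [315.5, 203.6] 0.9 [ 0.5    -0.2073  0.    ]
```

View pics/w1.png

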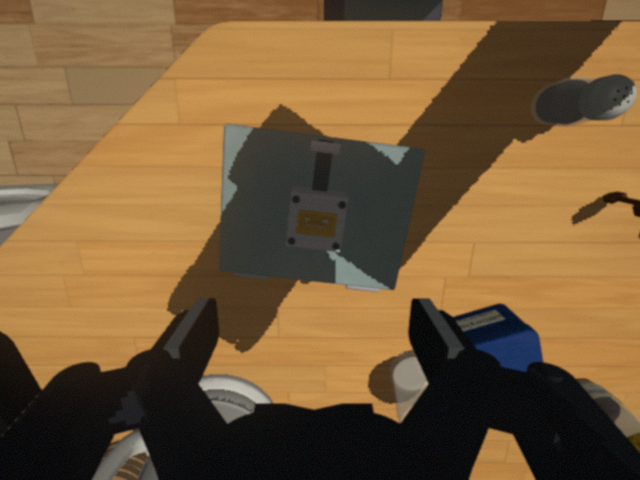

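Wrist view: the lock case lies around (317,221) with screws at (296,199), (346,205), (291,241), (336,246) and the brass rim at about (316,221). I'll fit its yaw and centre numerically.

Run:
```python
from h import *
np.set_printoptions(precision=4,suppress=True)
im=cv2.imread('pics/w1.png'); c=cam('wrist')
hsv=cv2.cvtColor(im,cv2.COLOR_BGR2HSV); cr=hsv[195:250,285:350]
mk=((cr[...,1]>120)&(cr[...,0]>10)&(cr[...,0]<35)).astype(np.uint8)
n,l,st,ce=cv2.connectedComponentsWithStats(mk); k=1+np.argmax(st[1:,4]); print(st[k],ce[k])
mm=(l==k).astype(np.uint8); cn=cv2.findContours(mm,0,2)[0][0][:,0]+[285,195]
P=np.array([atz(c,p,.086)[:2] for p in cn])*1000
r=cv2.minAreaRect(P.astype(np.float32)); print('rim',r)
a=[atz(c,p,.082)[:2] for p in [(296,199),(346,205),(291,241),(336,246)]]
a=np.array(a); print(a,a.mean(0))
v=a[1]-a[0]+a[3]-a[2]; print(np.degrees(np.arctan2(*v[::-1])))
v=a[2]-a[0]+a[3]-a[1]; print(np.degrees(np.arctan2(*v[::-1])))
# box lid edges: lid corners
b=np.array([atz(c,p,.05)[:2] for p in [(226,125),(424,150),(397,289),(219,269)]]); print(b,b.mean(0))
for i in range(4):
  v=b[(i+1)%4]-b[i]; print(np.linalg.norm(v),np.degrees(np.arctan2(*v[::-1])))
```

```text
[ 11  15  41  27 804] [30.8545 28.1766]
rim ((498.6224365234375, -207.54510498046875), (33.03129959106445, 20.889209747314453), 83.23253631591797)
[[ 0.4781 -0.2247]
 [ 0.4833 -0.1816]
 [ 0.5161 -0.2297]
 [ 0.5209 -0.1894]] [ 0.4996 -0.2063]
83.14693767275233
-9.695666487899025
[[ 0.4175 -0.2878]
 [ 0.4391 -0.1085]
 [ 0.5801 -0.1222]
 [ 0.5572 -0.3063]] [ 0.4985 -0.2062]
0.1806436867521742 83.10811418834827
0.141584185568494 -5.554004487494597
0.1855804442072751 -97.06371825316832
0.14099844978578338 172.44566715139416
```

Call:
step_arm(targets="32 423 -30 0;32 423 -30 0;32 423 -30 0;32 423 -30 0;32 423 -30 0;32 423 -30 0;32 423 -30 0;32 423 -30 0;32 423 -30 0;32 423 -30 0;32 423 -30 0;32 423 -30 0")

```text
t: 4.55
tcp_pos: [0.4673, 0.2122, 0.2502]
tool_rot: [-0.0, 1.0, -0.0, -0.0]
force: [0.6, -0.2, 0.0]
finger_gap: 0.999
gripper_force: 0.0
```

Run:
```python
from h import *
np.set_printoptions(precision=4,suppress=True)
s=m.sense();im=m.snapshot('wrist'); save('w2',im); print(s['t'],s['tcp_pos'],s['tool_rot'],s['q'])
c=cam('wrist',s)
for z,q in ((.118,'hook_seat'),(.1,'key_bow'),(.034,'safe_key'),(0,'key_stand')):
  for r in m.mark_of('wrist',q)[:3]: print(q,r['position'],r['p'],atz(c,r['position'],z))
a=im[100:400,170:470]; cv2.imwrite('pics/w2c.png',cv2.resize(a,(600,600),interpolation=2)[:,:,::-1])
```

```text
4.55 [0.4673 0.2122 0.2502] [-0.0004  1.     -0.0003 -0.0002] [ 0.2086  0.3536  1.6867 -0.0005  1.1019 -1.3627]
hook_seat [310.3, 225.6] 0.92 [0.467  0.2095 0.118 ]
key_bow [314.6, 222.8] 0.89 [0.4695 0.2133 0.1   ]
key_bow [213.7, 234.0] 0.56 [0.4803 0.12   0.1   ]
safe_key [233.5, 215.5] 0.96 [0.4795 0.1233 0.034 ]
safe_key [313.6, 205.4] 0.61 [0.4679 0.2125 0.034 ]
key_stand [308.7, 205.5] 0.47 [0.4756 0.2067 0.    ]
```

View pics/w2c.png

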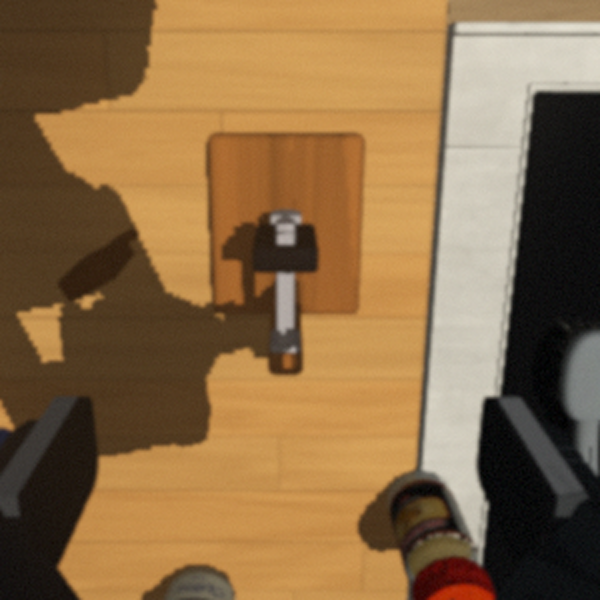

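Crop of the wrist view: the black key's bow top face is around crop (287,259), i.e. pixel (313.5,229.5). The hook arm runs along crop column 286, so the stand yaw is about 0. The brown look-alike lies off to the left at crop (95,265).

Run:
```python
from h import *
np.set_printoptions(precision=4,suppress=True)
c=cam('wrist')
for p in [(313.5,229.5),(299,234),(328,234),(313.5,223.5),(313.5,235.5)]: print(atz(c,p,.124))
print('hook',atz(c,(313,245),.118),atz(c,(313,265),.118)); print('lip',atz(c,(313,208),.124))
print('foot',[atz(c,p,.014)[:2] for p in [(275,167.5),(352,167.5),(349.5,256)]])
```

```text
[0.469  0.2123 0.124 ]
[0.473 0.2   0.124]
[0.473  0.2246 0.124 ]
[0.4637 0.2123 0.124 ]
[0.4743 0.2123 0.124 ]
hook [0.485  0.2119 0.118 ] [0.504  0.2119 0.118 ]
lip [0.4504 0.2119 0.124 ]
foot [array([0.4292, 0.1692]), array([0.4292, 0.2558]), array([0.5359, 0.2566])]
```

Call:
step_arm(targets="-1 0 45 0;-1 0 90 0;-1 0 130 0;-1 0 155 0;-1 0 169 0;-1 0 169 0;-1 0 169 0")

```text
t: 5.5
tcp_pos: [0.4688, 0.2129, 0.0814]
tool_rot: [-0.001, 1.0, 0.0, 0.0]
force: [-0.6, 0.7, 0.3]
finger_gap: 0.997
gripper_force: 0.0
```

Call:
step_arm(targets="0 0 0 0;0 0 0 0;0 0 0 0;0 0 0 0;0 0 0 0;0 0 0 0;0 0 0 0;0 0 0 0;0 0 0 0;0 0 0 0", gripper=1, squeeze=60)

```text
t: 6.5
tcp_pos: [0.4686, 0.2133, 0.082]
tool_rot: [-0.001, 1.0, 0.0, 0.001]
force: [-2.0, -0.2, 5.8]
finger_gap: 0.317
gripper_force: 58.7
```

Run:
```python
from h import *
s=m.sense();im=m.snapshot('wrist');a=m.snapshot('side'); print(s)
W=np.zeros((480,800,3),np.uint8); W[:,:400]=cv2.resize(im[130:430,190:440],(400,480),interpolation=2);W[:,400:]=cv2.resize(a[230:386,270:400],(400,480),interpolation=2); save('w3',W)
```

```text
{'t': 6.5, 'q': array([ 2.09868239e-01,  6.18318563e-01,  1.83253715e+00, -5.26307924e-05,
        6.89660337e-01, -1.36330868e+00]), 'qd': array([-0.00181594, -0.00141281, -0.00148168, -0.00191671, -0.00126037,
        0.00039603]), 'tau': array([-1.63828674e-03, -3.65580475e+01, -8.63452435e+00,  3.89697938e-02,
       -2.29711323e-01, -1.85909870e-03]), 'tcp_pos': array([0.4686172 , 0.21329767, 0.08202753]), 'tool_rot': array([-1.21058878e-03,  9.99999122e-01,  9.51268898e-05,  5.30094514e-04]), 'force': array([-2.00420716, -0.24354471,  5.77105244]), 'ft_torque': array([-0.08993765,  0.13592082, -0.00254993]), 'gripper_force': 58.65837872028351, 'finger_gap': 0.31687635043766954}
```

View pics/w3.png

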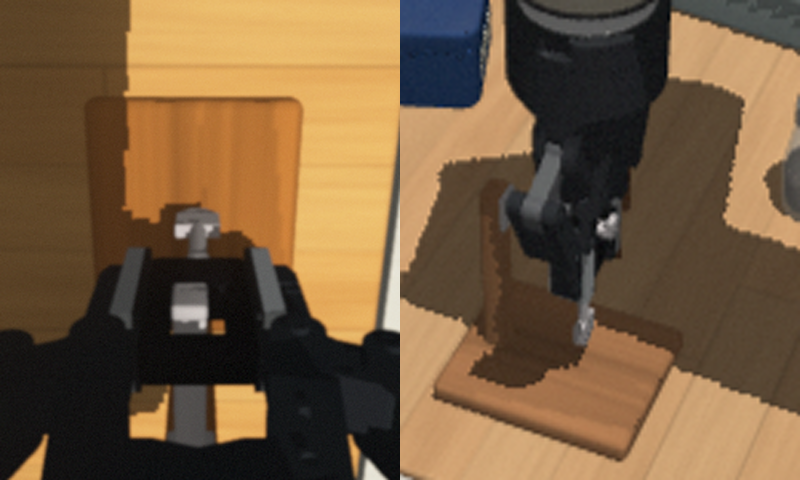

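The key is gripped flat between the pads (gap about 27 mm), with the hook lip visible through the hole. Now lift 10, draw off to -x by 35+, then raise.

Call:
step_arm(targets="0 0 -3 0;0 0 -6 0;0 0 -9 0;0 0 -11 0;0 0 -11 0;0 0 -11 0")

```text
t: 7.2
tcp_pos: [0.4683, 0.2132, 0.0923]
tool_rot: [-0.001, 1.0, -0.0, -0.0]
force: [0.1, -0.7, -0.4]
finger_gap: 0.321
gripper_force: 59.0
```

Call:
step_arm(targets="5 0 0 0;12 0 0 0;20 0 0 0;28 0 0 0;36 0 0 0;42 0 0 0;42 0 0 0;42 0 0 0")

```text
t: 8.0
tcp_pos: [0.4266, 0.2132, 0.0924]
tool_rot: [-0.001, 1.0, 0.0, 0.0]
force: [-0.6, 0.6, -1.0]
finger_gap: 0.316
gripper_force: 58.9
```

Call:
step_arm(targets="0 0 -40 0;0 0 -80 0;0 0 -100 0;0 0 -100 0")

```text
t: 8.4
tcp_pos: [0.4291, 0.2137, 0.1952]
tool_rot: [-0.001, 1.0, 0.001, 0.004]
force: [1.1, 0.7, -0.7]
finger_gap: 0.324
gripper_force: 59.2
```

Call:
step_arm(targets="-7 -40 0 1;-15 -80 0 2;-22 -125 0 3;-30 -170 0 4;-37 -215 0 5;-45 -260 0 6;-53 -305 0 7;-62 -350 0 7;-69 -390 0 7;-73 -413 0 7;-73 -420 0 7;-73 -420 0 7")

```text
t: 9.6
tcp_pos: [0.4995, -0.2069, 0.191]
tool_rot: [0.061, 0.998, 0.001, -0.001]
force: [0.7, 0.1, -0.7]
finger_gap: 0.32
gripper_force: 59.4
```

Run:
```python
from h import *
np.set_printoptions(precision=4,suppress=True)
s=m.sense();ims={n:m.snapshot(n) for n in('wrist','side','top')}; print(s['t'],s['tcp_pos'],s['tool_rot'],s['force'],s['q'])
cs={n:cam(n,s) for n in ims}
for n in ims:
  for q in('safe_key','key_bow','lock_mouth'):
    for r in m.mark_of(n,q)[:2]: print(n,q,r['position'],r['p'], atz(cs[n],r['position'],.082) if q[0]=='l' else '')
p=np.array(s['tcp_pos'])
for n in ims:
  print(n,'pred tip',proj(cs[n],p-[0,0,.047]),'bowctr',proj(cs[n],p+[0,0,.019]),'lock',proj(cs[n],[.4995,-.2065,.082]))
W=np.zeros((480,800,3),np.uint8); W[:,:400]=cv2.resize(ims['wrist'][130:370,220:420],(400,480),interpolation=2);W[:,400:]=cv2.resize(ims['side'][115:235,340:440],(400,480),interpolation=2); save('w4',W)
for n in ims: save('l4'+n,ims[n])
```

```text
9.6 [ 0.4995 -0.2069  0.191 ] [ 0.0608  0.9981  0.0008 -0.0011] [ 0.7173  0.113  -0.6519] [-0.5997  0.4692  1.685   0.0003  0.9901 -2.0489]
wrist safe_key [313.1, 264.6] 0.9 
wrist safe_key [636.3, 159.1] 0.66 
wrist key_bow [312.9, 324.0] 0.93 
wrist lock_mouth [311.6, 234.0] 0.84 [ 0.4991 -0.2082  0.082 ]
side safe_key [393.6, 161.4] 0.56 
side safe_key [337.0, 311.6] 0.52 
side key_bow [340.6, 286.5] 0.66 
side key_bow [397.1, 130.6] 0.43 
side lock_mouth [391.6, 185.5] 0.8 [ 0.5022 -0.2104  0.082 ]
top key_bow [294.1, 252.5] 0.6 
top lock_mouth [449.7, 250.2] 0.9 [ 0.4958 -0.2101  0.082 ]
wrist pred tip [313.5062 264.3167] bowctr [314.0554 323.9012] lock [313.7739 234.2185]
side pred tip [394.5812 160.7384] bowctr [397.1318 131.3735] lock [392.2744 186.6258]
top pred tip [456.151  246.1982] bowctr [466.0851 243.3994] lock [447.8867 248.4679]
```

View pics/w4.png

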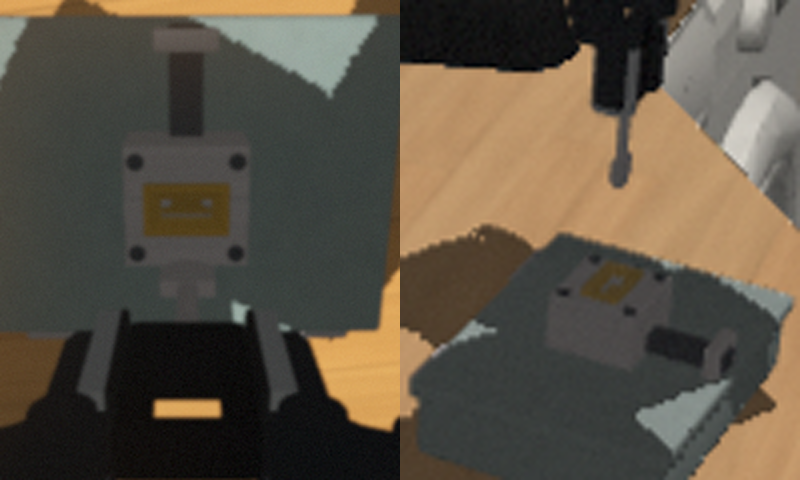

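Left (wrist): the brass rim is at pixel (313.5,234.7) and the blade tip just below it at (313.3,264), with the rim square to the tool. Right (side): the tip is upright above the lock.

Run:
```python
from h import *
np.set_printoptions(precision=4,suppress=True)
c=cam('wrist'); im=cv2.imread('pics/l4wrist.png')
hsv=cv2.cvtColor(im,cv2.COLOR_BGR2HSV); cr=hsv[205:265,275:350]
mk=((cr[...,1]>120)&(cr[...,0]>10)&(cr[...,0]<35)).astype(np.uint8)
n,l,st,ce=cv2.connectedComponentsWithStats(mk); k=1+np.argmax(st[1:,4]); print(st[k],ce[k])
cn=cv2.findContours((l==k).astype(np.uint8),0,2)[0][0][:,0]+[275,205]
print('rim',cv2.minAreaRect((np.array([atz(c,p,.086)[:2] for p in cn])*1000).astype(np.float32)))
a=np.array([atz(c,(220+x/2,130+y/2),.082)[:2] for x,y in [(134,162),(237,162),(134,254),(236,253)]]);print(a,a.mean(0))
v=a[1]-a[0]+a[3]-a[2]; print(np.degrees(np.arctan2(*v[::-1])))
v=a[2]-a[0]+a[3]-a[1]; print(np.degrees(np.arctan2(*v[::-1])))
s=m.sense(); print('tool y',np.degrees(np.arctan2(*R.from_quat(s['tool_rot']).as_matrix()[:2,1][::-1])))
print('tip by mark at z.144',atz(c,(313.1,264.6),s['tcp_pos'][2]-.047))
# triangulate lock from side/wrist/top marks
print(tri([ray(c,(312.5,234.1)),ray(cam('side'),(391.9,185.6)),ray(cam('top'),(449.5,248.4))]))
```

```text
[ 17  17  43  26 989] [37.6552 29.4762]
rim ((500.0834045410156, -206.91546630859375), (33.170284271240234, 20.65741539001465), 83.12864685058594)
[[ 0.4797 -0.2248]
 [ 0.4845 -0.1848]
 [ 0.5179 -0.2303]
 [ 0.5224 -0.1889]] [ 0.5011 -0.2072]
83.43798675286861
-7.183780973396516
tool y 83.1528155549984
tip by mark at z.144 [ 0.5006 -0.2068  0.1454]
(array([ 0.5002, -0.2081,  0.0838]), [np.float64(0.0009000959196286507), np.float64(0.0007914050793742244), np.float64(0.001479415556630997)])
```

Call:
step_arm(targets="0 0 20 0;0 0 40 0;0 0 50 0;0 0 54 0;0 0 56 0;0 0 58 0;0 0 60 0;0 0 62 0;0 0 63 0;0 0 63 0")

```text
t: 11.2
tcp_pos: [0.5002, -0.2067, 0.1293]
tool_rot: [0.06, 0.998, 0.0, -0.0]
force: [-0.6, 0.4, 0.3]
finger_gap: 0.321
gripper_force: 59.4
```

Call:
step_arm(targets="0 0 2 0;0 0 3 0;0 0 4 0;0 0 5 0;0 0 6 0;0 0 7 0;0 0 8 0;0 0 9 0;0 0 10 0;0 0 10 0;0 0 10 0")

```text
t: 12.3
tcp_pos: [0.5002, -0.2067, 0.1192]
tool_rot: [0.06, 0.998, 0.0, -0.0]
force: [-0.8, -0.1, -1.3]
finger_gap: 0.318
gripper_force: 59.4
```

Call:
step_arm(targets="0 0 0 3;0 0 0.5 -3;0 0 1 3;0 0 1.5 -3;0 0 2 3;0 0 2.5 -3;0 0 3 3;0 0 3.5 -3;0 0 4 3;0 0 4.5 -3;0 0 5 3;0 0 5 0")

```text
t: 13.5
tcp_pos: [0.5002, -0.2072, 0.1152]
tool_rot: [0.06, 0.998, -0.001, 0.0]
force: [-1.6, -0.8, 5.1]
finger_gap: 0.318
gripper_force: 59.7
```

Call:
step_arm(targets="0 0 0 4;0 0 0.3 -4;0 0 0.7 4;0 0 1 -4;0 0 1.3 4;0 0 1.7 -4;0 0 2 4;0 0 2.3 -4;0 0 2.7 4;0 0 3 -4;0 0 3 4;0 0 3 0")

```text
t: 14.7
tcp_pos: [0.4999, -0.207, 0.1114]
tool_rot: [0.06, 0.998, -0.0, -0.0]
force: [-2.3, -1.5, 0.2]
finger_gap: 0.316
gripper_force: 59.4
```

Call:
step_arm(targets="0 0 0.5 4;0 0 1 -4;0 0 1.5 4;0 0 2 -4;0 0 2.5 4;0 0 3 -4;0 0 3.5 4;0 0 4 -4;0 0 4.5 4;0 0 5 -4;0 0 5 4;0 0 5 0")

```text
t: 15.9
tcp_pos: [0.4998, -0.207, 0.1065]
tool_rot: [0.06, 0.998, -0.0, -0.0]
force: [-1.5, -0.9, 0.6]
finger_gap: 0.321
gripper_force: 59.6
```

Call:
step_arm(targets="0 0 0.5 0;0 0 1 0;0 0 1.5 0;0 0 2 0;0 0 2 0;0 0 2 0")

```text
t: 16.5
tcp_pos: [0.5, -0.207, 0.1063]
tool_rot: [0.06, 0.998, -0.001, -0.0]
force: [-4.9, 0.6, 13.4]
finger_gap: 0.317
gripper_force: 61.1
```

Call:
step_arm(targets="0 0 -1 6;0 0 -1 12;0 0 -1 18;0 0 -1 24;0 0 -1 30;0 0 -1 36;0 0 -1 40;0 0 -1 40")

```text
t: 17.3
tcp_pos: [0.4998, -0.2068, 0.1064]
tool_rot: [0.398, 0.917, -0.0, -0.0]
force: [-3.8, 0.7, 7.7]
finger_gap: 0.317
gripper_force: 60.4
```

Run:
```python
from h import *
s=m.sense();print(s['force'],s['ft_torque'],s['tcp_pos'],s['q'])
```

```text
[-3.79694439  0.69494531  7.71907036] [0.02844477 0.73268966 0.04874641] [ 0.49980128 -0.20677212  0.10638402] [-5.98531944e-01  5.99082639e-01  1.75235991e+00 -1.06434204e-03
  7.90606421e-01 -1.34898064e+00]
```

Call:
step_arm(targets="0 0 0 7;0 0 0 14;0 0 0 21;0 0 0 28;0 0 0 35;0 0 0 42;0 0 0 48;0 0 0 52;0 0 0 55;0 0 0 55;0 0 0 55")

```text
t: 18.4
tcp_pos: [0.5002, -0.207, 0.1064]
tool_rot: [0.776, 0.63, -0.0, 0.0]
force: [-3.3, 0.2, 7.3]
finger_gap: 0.32
gripper_force: 60.3
```

Run:
```python
from h import *
np.set_printoptions(precision=4,suppress=True)
s=m.sense();ims={n:m.snapshot(n) for n in('wrist','side','top')};print(s['force'],s['ft_torque'],s['tcp_pos'],s['q'])
W=np.zeros((480,800,3),np.uint8); W[:,:400]=cv2.resize(ims['wrist'][130:370,220:420],(400,480),interpolation=2);W[:,400:]=cv2.resize(ims['side'][115:235,350:450],(400,480),interpolation=2); save('w5',W)
```

```text
[-3.2728  0.2132  7.3455] [-0.042   0.7277  0.1102] [ 0.5002 -0.207   0.1064] [-0.5985  0.5992  1.752  -0.0011  0.7899 -0.3904]
```

View pics/w5.png

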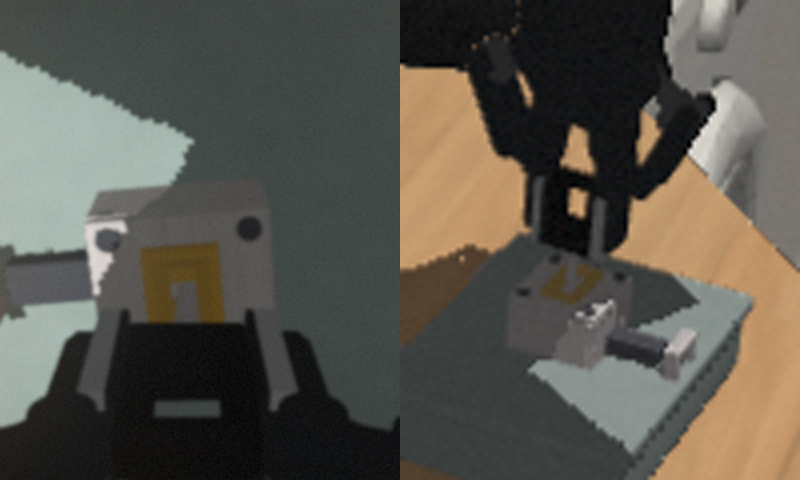

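The key is home with the bow turned, and the bolt has drawn back. The spring torque is 0.11 N m. Because of the play, I'll turn a bit further until the stop is felt.

Call:
step_arm(targets="0 0 0 1;0 0 0 2;0 0 0 3;0 0 0 4;0 0 0 4;0 0 0 4", squeeze=80)

```text
t: 19.15
tcp_pos: [0.5002, -0.2071, 0.1064]
tool_rot: [0.798, 0.603, -0.0, 0.0]
force: [-2.9, -0.1, 7.5]
finger_gap: 0.31
gripper_force: 78.0
```

Run:
```python
from h import *
np.set_printoptions(precision=4,suppress=True)
s=m.sense();print(s['force'],s['ft_torque'],s['tcp_pos'],s['q'])
```

```text
[-2.8704 -0.1045  7.4953] [-0.0299  0.6369  0.1707] [ 0.5002 -0.2071  0.1064] [-0.5985  0.5992  1.7519 -0.0012  0.7899 -0.3206]
```

Call:
step_arm(targets="0 0 0 1;0 0 0 2;0 0 0 3;0 0 0 3;0 0 0 3;0 0 0 3")

```text
t: 19.75
tcp_pos: [0.5002, -0.2071, 0.1064]
tool_rot: [0.813, 0.582, -0.0, 0.0]
force: [-2.6, -0.2, 7.6]
finger_gap: 0.317
gripper_force: 78.0
```

Run:
```python
from h import *
np.set_printoptions(precision=4,suppress=True)
s=m.sense();print(s['force'],s['ft_torque'],s['tcp_pos'],s['q'])
```

```text
[-2.5616 -0.2107  7.6337] [-0.0779  0.6386  0.0744] [ 0.5002 -0.2071  0.1064] [-0.5985  0.5992  1.7519 -0.0012  0.7899 -0.2683]
```

Call:
step_arm(targets="0 0 0 0;0 0 0 0;0 0 0 0")

```text
t: 20.05
tcp_pos: [0.5002, -0.2071, 0.1064]
tool_rot: [0.813, 0.582, -0.0, 0.0]
force: [-2.6, 0.0, 7.0]
finger_gap: 0.322
gripper_force: 78.0
```

Run:
```python
from h import *
np.set_printoptions(precision=4,suppress=True)
for i in range(5):
  s=m.sense();print(s['force'],s['ft_torque'],s['q'][5],s['tau'][5],s['finger_gap']); im=m.snapshot('wrist')
W=np.zeros((480,800,3),np.uint8); W[:,:400]=cv2.resize(im[130:370,220:420],(400,480),interpolation=2);a=m.snapshot('top');W[:,400:]=cv2.resize(a[200:290,405:480],(400,480),interpolation=2); save('w6',W)
```

```text
[-2.5765  0.0182  7.0258] [-0.0553  0.5734  0.1867] -0.2682820382916661 0.12592588551342487 0.32156321779750946
[-3.1353 -0.0501  7.0345] [-0.0217  0.6376  0.1035] -0.26832263363511405 0.12591015547513962 0.31889780540871565
[-2.6204  0.3749  8.1692] [-0.0386  0.6476  0.0942] -0.26831999526432765 0.1259075989946723 0.31691077574290516
[-2.6524 -0.9345  6.8685] [-0.0751  0.643   0.1663] -0.26832910760575535 0.12592105194926262 0.3132601005748753
[-3.6047 -0.2228  7.0011] [-0.0453  0.6018  0.1614] -0.2683218373961219 0.12590379919856787 0.3163379438247973
```

View pics/w6.png

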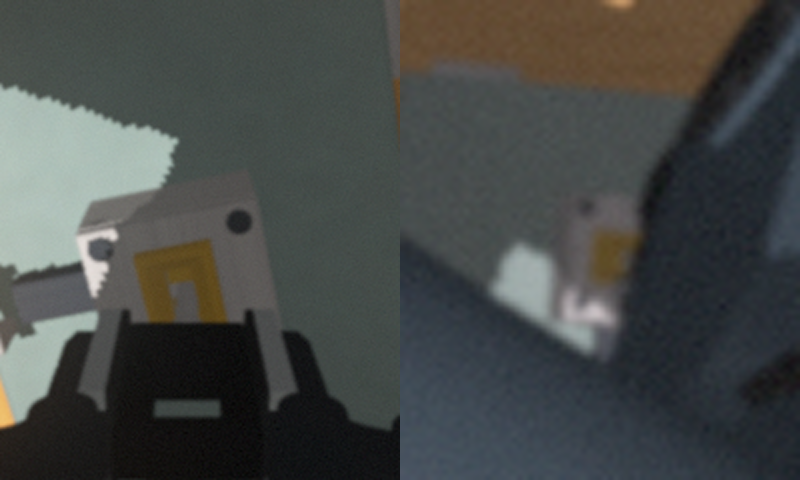

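Call:
step_arm(targets="0 0 0 1;0 0 0 2;0 0 0 2;0 0 0 2")

```text
t: 20.75
tcp_pos: [0.5002, -0.2071, 0.1064]
tool_rot: [0.823, 0.567, -0.0, 0.0]
force: [-2.9, -0.5, 8.0]
finger_gap: 0.313
gripper_force: 78.0
```

Run:
```python
from h import *
s=m.sense();print(s['force'],s['ft_torque'],s['q'][5],s['tau'][5],s['finger_gap'],s['gripper_force'])
```

```text
[-2.94660489 -0.47537718  7.97270451] [-0.02877653  0.64011132  0.11308299] -0.23340605037903853 0.13543410692363977 0.31347801634387346 77.99884915351868
```

```bash
python3 -c "
from h import *
print(m.sign_off())"
```

```text
the job is handed in; nothing more can be done
None
```

I handed the job in with the key fully home in the lock, turned a quarter turn clockwise by my estimate (about 104° at the wrist, less the key's play), and still gripped and held against the spring; nothing touched the tin, mill or jar as far as I saw.

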